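# Aim the inspection mirror at the round target and hold it there

## Task

Swing the mirror arm of the camera stand out over the upward-looking camera until its throw-over weight seats it at the end stop. Then turn the mirror head by its knob until the mirror faces the middle of the round target (not the square one), so that the camera below sees it, and keep holding the knob there against its return spring: the job finishes with the knob still in the gripper. Leave the targets and the other things on the table where they stand.

Things in the scene. Friction and masses are not known exactly. Their poses are not given: they have to be found in the camera images.
- camera_stand: fixed aluminium plate 110x300x12 mm with a black camera (56x56 mm, lens pointing up, top at 82 mm) and, 180 mm to its +y side, a 30 mm steel hinge post. Origin: on the camera's vertical axis at table height; +x points to the side where the two targets stand, +y from the camera to the post. Place and yaw vary.
- swing_hinge (a point): point on the arm's vertical hinge axis, at [0, 180, 178] mm in the stand's frame. A steel throw-over weight geared to the hinge on the post's +y side (below the arm) tips over its top at about 0.45 rad of arm angle; from about 1.1 rad on it carries the arm to its end stop by itself and keeps it seated there; before that friction holds the arm. About 3 to 5 N at the pin moves it.
- mirror_arm (a joint): hinge of the level aluminium arm (180 mm from hinge axis to mirror axis, 22 mm wide, top at height 185 mm), rad. 0 = stowed, pointing along the stand's -x, to the robot; grows counterclockwise seen from above to its end stop at 1.571: arm along the stand's -y, mirror straight above the camera. Starts at 0 to 0.3.
- swing_pin (a point): grip point on the upright steel pin (16 mm thick) on the arm, 90 mm from the hinge axis, for swinging the arm. The point is at height 222 mm; the pin's top is 13 mm higher, and 37 mm below the point is the arm's top face (a flange 5 mm high rings the pin's foot).
- mirror_head (a joint): turn of the mirror head in the arm's end, rad, counterclockwise from above, 0 to 1.75. A return spring drives it back to 0 when let go (0.05 N m there, plus 0.05 N m per rad). With the arm at its stop, at 0 the mirror faces 1.0 rad clockwise of the stand's +x, at 1.0 along the stand's +x. The targets need about 0.4 to 1.5.
- mirror_centre (a point): centre of the 60x48 mm mirror, fixed at 45 degrees in the black head that hangs under the arm's end, on the head's turning axis, 135 mm above the table. Its axes turn with the head: +x is the horizontal direction in which the camera, looking up into the mirror, sees out; z is up.
- mirror_knob: black bar knob on top of the mirror head, fixed to it: bar 44 mm long, 14 wide, 32 high, above the arm. The bar lies along the direction the mirror faces (its +x); a small 5 mm wide nose low down at one end points that way. Origin on the turning axis 215 mm above the table; the bar reaches from 18 mm above to 14 mm below it. Grip it across the 14 mm (its y).
- disc_target: loose stand (0.6 kg) with a 70x70x14 mm dark foot, a thin post and a white ROUND disc, 64 mm across and 5 mm thick, upright, facing the mirror. Origin under the middle of its foot. It may be the left or the right one of the two targets.
- disc_centre (a point): middle of the round disc's front face, 135 mm above the table, level with the mirror, marked with a dark dot.
- square_target: the other loose stand, alike but with a white SQUARE plate 58x58 mm; not the one wanted. Origin under the middle of its foot.
- cork_block: bystander, loose: cork sanding block, 58x105x36 mm. Origin at its underside.
- wood_plug: bystander, loose: domed wooden plug, 38 mm across, 22 high. Origin at its underside.
- mdf_block_1: bystander, loose: upright fibreboard block, 67x71x98 mm. Origin at its underside.
- mdf_wedge_1: bystander, loose: fibreboard wedge, 60x88x35 mm. Origin at its underside.
- screwdriver_red: bystander, loose: screwdriver, 170 mm long, 22 high. Origin at its underside.
- pencil_2: bystander, loose: pencil, 149 mm long, 8 thick. Origin at its underside.
Things that resemble listed ones, but are neither listed nor needed, are in the scene too. Leave any yellow look-alike of the disc_target alone.

How it is judged (in metres and radians):
On the way, in this order (a step that is already met when the one before it is completed fails the run):
1. the mirror arm is swung out and seated at its end stop (value of joint mirror_arm above 1.52 rad), for 0.3 s.
2. the gripped mirror faces the round disc (value of joint mirror_arm above 1.52 rad and contact force between the fingers and mirror_knob above 1 N and y of disc_centre in the frame of mirror_centre between -0.02 and 0.02 m and x of disc_centre in the frame of mirror_centre above 0.1 m), for 0.2 s.
At the end, for the whole second after the job is handed in: the arm is seated at its end stop (joint above 1.52 rad), the fingers still hold the knob (more than 1 N), the mirror's line of sight passes within 20 mm to either side of the middle of the round disc, and the head is at rest (below 0.08 rad/s) (all of step 2 and velocity of joint mirror_head between -0.08 and 0.08 rad/s); the arm keeps its last pose, push and grip.
It fails at once if a target is shifted by more than 15 mm (distance of any of disc_target, square_target from where it was at the start of the episode above 0.015 m).
It fails at once if a bystander is shifted by more than 25 mm (distance of any of cork_block, wood_plug, mdf_block_1, mdf_wedge_1, screwdriver_red, pencil_2 from where it was at the start of the episode above 0.025 m).
It also fails if it takes over 42 s, if anything falls off the work surface, if the arm or the gripper's body presses on something with over 40 N, if the wrist force passes 120 N, or if a joint passes its speed limit or range.

## Robot

A 6-joint arm with a two-finger parallel gripper is mounted at the origin on a cart in front of the work surface, level with it; the furniture and walls round the work are solid. World frame = base frame: x ahead of the robot, y to its left, z up, the work surface at z = 0. Lengths are in mm, angles in rad, forces in N, time in s.
With the tool pointing down it reaches from about 400 to 925 mm from the base axis. Payload 12.5 kg.
Tool frame: the origin (TCP) lies at the centre of the arm's flange, where the gripper is bolted on; the fingertips stand 190 mm ahead of it and the grasp point (between the pads) lies env.grip_point_offset ahead of it (env.grip_point_offset is the distance from the TCP to the grasp point, in mm); z points along the fingers, x is the direction in which the jaws open and shut, and the axes are right-handed (so a half turn about z gives the same grasp; the last joint's range is limited). The gripper opens to 95 mm and grips with 3 to 60 N. Pads are 20 mm wide; open, the fingers measure 119 mm over their backs; the gripper's body (75 mm by 180 mm) begins 59 mm behind the grasp point.
Start: joints at [-1.347, 0.491, 1.559, -0, 1.092, -0.106], TCP at [202.428, -591.31, 404.761] pointing down, gripper open.
Joint ranges: [-3.1, 3.1], [-0.84, 2.19], [0.05, 2.79], [-1.13, 4.28], [0.06, 2.93], [-2.69, 2.69]. Speed limits (rad/s): [2.22, 2.22, 2.79, 3.14, 3.14, 3.14].

## Interface

Orientations are given as [roll, pitch, yaw] about the fixed x, y, z axes, in that order (R = Rz(yaw) Ry(pitch) Rx(roll)).
In Python, from cell import state, read_camera, camera_model, job_done, env gives the robot as it stands.
- The arm moves only by the tool arm_command, never from a script. Its argument "steps" is a list of rows, each a list of 6 numbers: the shift along the tool's x, y, z in cm, then the turn, a rotation vector about the tool's x, y, z in degrees. In form: [[dx, dy, dz, rx, ry, rz], ...]. A call has 1 to 12 rows; each row is the pose to reach, as a shift and turn from the pose commanded when the call began, along the tool's axes at that moment; what a row does not reach only later rows make up. A row lasts 1/12 s, in which the tool goes at most 41.7 mm and 7.16 degrees, less where a joint would pass 70% of its speed; a pose out of reach is approached as far as the arm can. A call with a gripper value outside its range is refused whole. "jaw" is the finger opening in cm, from 0 to 9.51, set as the call begins (left out, the last holds). The fingers move at their own pace and stop on an object; the grip force is fixed at half the most. Time passes only in rows, so rows that repeat a pose let the fingers close. It gives the time, the measured TCP pose, the force and the opening at its end, in the units of the state.
- state(): the state, without advancing time (a new reading comes with each control period).
- read_camera(name): name is "side" or "top"; returns the picture (480x640x3 uint8, red, green, blue); there is no depth.
- camera_model(name): a dict with "K" (3x3 intrinsics, pixels), "xyz" and "rotation" of the camera in the world. Camera axes: x right, y up, looking along -z (the intrinsics and any distortion apply to the point x, -y, -z); pixel columns grow to the right and rows downward; lengths in mm; the calibration is good to about 2 mm. A picture is of the moment at which its call begins. camera_model takes no time and is no camera call.
- job_done(): hands the job in, once; it reports no verdict.
The state is a dict: "t": time; "joints": joint angles; "qvel": joint speeds; "tau": joint torques, N m; "eef_pos": TCP position; "tcp_rot": TCP orientation; "ft_force": force on the tool from outside, world axes, zero at the start; "moment": the same for the moment, N m; "opening": opening from 0.0 (shut) to 1.0 (fully open).
Only numpy, scipy, OpenCV 4.12 (cv2) and the standard library are available. Lean on these libraries where they do the work, as an engineer would, in place of code of your own. Each camera call takes 0.05 s, during which the arm holds its last target. There are 200 camera calls.

## Working session

There is one attempt and no reset: what is moved stays moved. The work goes in short steps, Python scripts to look and compute and a tool call to move; the robot and the scene stay as the last step left them, time stands still between calls to the robot, and variables do not carry over. Pictures are saved under pics/ and viewed, about 8 in all and at most 12, crops included, and the job is handed in when it is done.

Besides the shell and the picture viewer there is one more tool, called as a command line: name --pt "numbers of a row" for each row, then --argument value for the rest. arm_command: Moves the arm, as the interface text tells. Its arguments: {"type":"object","properties":{"steps":{"type":"array"},"jaw":{"type":"number"}},"required":["steps"]}

```bash
mkdir -p pics; cat > h.py <<'E'
import numpy as np, cv2
from cell import state, read_camera, camera_model, job_done, env
def snap(name,f):
    im=read_camera(name); cv2.imwrite(f,cv2.cvtColor(im,cv2.COLOR_RGB2BGR)); return im
def ray(name,uv):
    m=camera_model(name);K=np.array(m["K"]);R=np.array(m["rotation"])
    d=np.linalg.inv(K)@[uv[0],uv[1],1.0]; d=R@np.array([d[0],-d[1],-d[2]])
    return np.array(m["xyz"],float),d/np.linalg.norm(d)
def onz(name,uv,z):
    o,d=ray(name,uv); return o+d*(z-o[2])/d[2]
def proj(name,p):
    m=camera_model(name);K=np.array(m["K"]);R=np.array(m["rotation"])
    c=R.T@(np.array(p,float)-np.array(m["xyz"])); c=K@np.array([c[0],-c[1],-c[2]]); return c[:2]/c[2]
def tri(uv1,n1,uv2,n2):
    o1,d1=ray(n1,uv1);o2,d2=ray(n2,uv2)
    A=np.c_[d1,-d2];t=np.linalg.lstsq(A,o2-o1,rcond=None)[0]
    a,b=o1+t[0]*d1,o2+t[1]*d2
    return (a+b)/2,np.linalg.norm(a-b)
E
python3 - <<'E'
from h import *
for n in("side","top"):
    snap(n,f"pics/{n}0.png"); print(n,camera_model(n))
print(state(),env.grip_point_offset)
E
```

```text
side {'K': array([[522.31840479,   0.        , 323.7709212 ],
       [  0.        , 522.31840479, 234.06437683],
       [  0.        ,   0.        ,   1.        ]]), 'xyz': array([ -57.5065702 ,  927.38181263, 1029.09244796]), 'rotation': array([ 0.93259254,  0.01941561, -2.56269061])}
top {'K': array([[459.99398451,   0.        , 318.81668937],
       [  0.        , 459.99398451, 234.90653817],
       [  0.        ,   0.        ,   1.        ]]), 'xyz': array([ 535.80702306,  -32.17600365, 1443.78906882]), 'rotation': array([ 0.06865236,  0.00506142, -1.55637793])}
{'t': 0.1, 'joints': array([-1.34662105e+00,  4.91536922e-01,  1.55942485e+00, -2.45549731e-05,
        1.09173803e+00, -1.05583329e-01]), 'qvel': array([ 0.00037043, -0.00407189, -0.00106863, -0.00071551, -0.00036844,
       -0.00084886]), 'tau': array([ 4.45623838e-03, -6.13620114e+01, -2.58606058e+01,  6.93661650e-02,
        4.70131938e-02, -5.04421405e-05]), 'eef_pos': array([ 202.40635772, -591.28245635,  404.18417811]), 'tcp_rot': array([-3.14149763e+00,  1.10327994e-03, -1.24102633e+00]), 'ft_force': array([-0.49717743, -0.00802512,  0.70024184]), 'moment': array([-0.01700645, -0.02902899,  0.00016992]), 'opening': 1.0039456921322363} 171.3
```

View pics/top0.png

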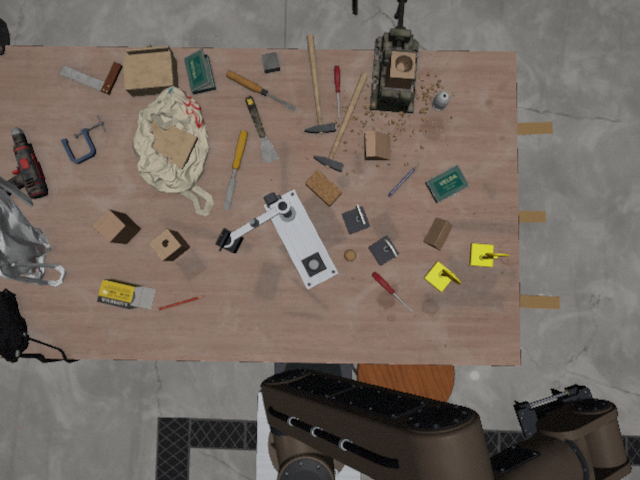

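View pics/side0.png

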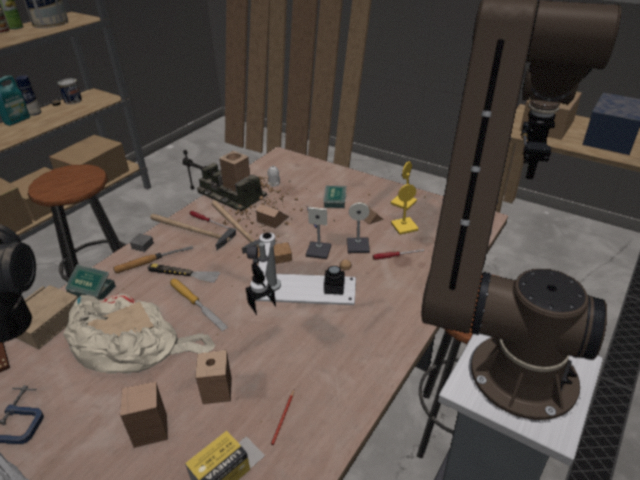

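The top view shows the stand's camera at (313,264), the post at (285,205) and the stowed arm's head at (228,240). Dark-footed targets stand at (356,220) and (383,250). In the side view a square plate is at (318,215) and a round disc at (358,210). The yellow look-alikes are at (440,275)/(482,255) in the top view. The grey-footed round one fits the description, so I'll confirm it in an enlarged crop.

```bash
sed -i 's/R=np.array(m\["rotation"\])/R=Rot.from_euler("xyz",m["rotation"]).as_matrix()/; 1a from scipy.spatial.transform import Rotation as Rot' h.py
python3 - <<'E'
from h import *
s=cv2.imread("pics/side0.png");t=cv2.imread("pics/top0.png")
a=cv2.resize(s[190:310,235:395],None,fx=5,fy=5,interpolation=cv2.INTER_CUBIC)
b=cv2.resize(t[180:300,205:405],None,fx=4,fy=4,interpolation=cv2.INTER_CUBIC)
cv2.imwrite("pics/cs.png",a);cv2.imwrite("pics/ct.png",b)
print(proj("side",[0,0,0]),proj("top",[400,0,0]))
print("cam",onz("top",(313,264),82),"post",onz("top",(285,205),178),"feet",onz("top",(356,220),14),onz("top",(383,250),14))
E
```

```text
[522.95702254 374.57989067] [310.19611259 310.13217174]
cam [542.93458393  -7.99060897  82.        ] post [704.50342042  70.40486254 178.        ] feet [ 682.27288564 -138.90148887   14.        ] [ 589.81904931 -223.56508263   14.        ]
```

View pics/cs.png

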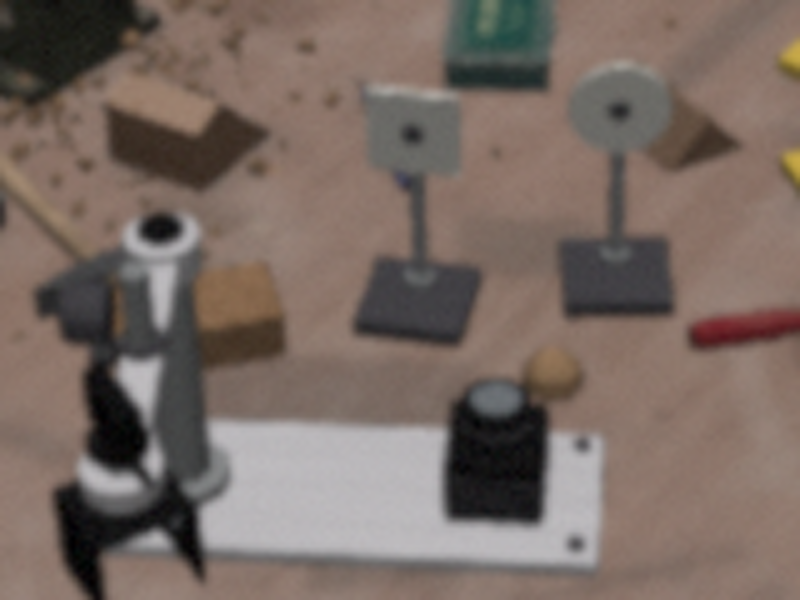

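View pics/ct.png

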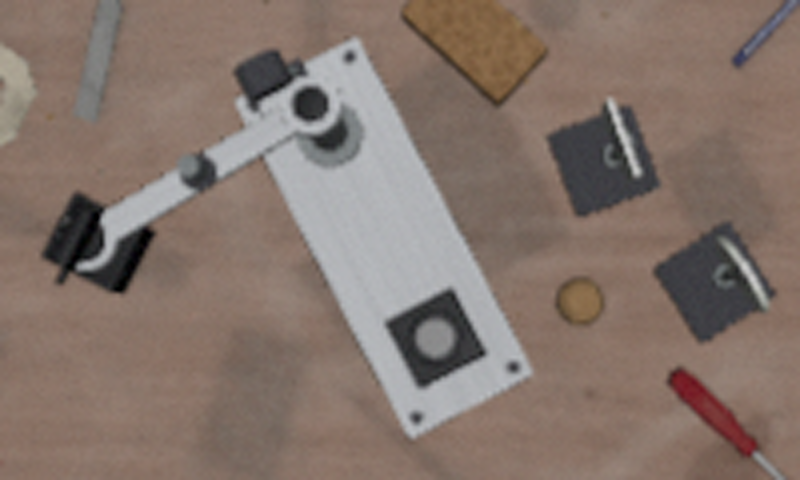

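The crops confirm it. The white round disc is the right-hand target in the side view, with its dot at about (359,212) and its foot at (384,250) in the top view. The square one is at (317,217) in the side view. Next I'll compute the geometry.

```bash
python3 - <<'E'
from h import *
T=lambda x,y:(205+x/4,180+y/4)
S=lambda x,y:(235+x/5,190+y/5)
cam=onz("top",T(437,338),82); cam2=onz("side",S(497,398),82)
print("cam",cam,cam2)
for h in(185,190,195): print("hinge",h,onz("top",T(310,102),h),onz("side",S(160,228),h))
# stand yaw from plate corner screws z=12 (crop)
p1=onz("top",T(418,417),12);p2=onz("top",T(513,367),12);p3=onz("top",T(350,57),12)
d=p2-p1;e=p3-p2; print("yaw x-axis",np.arctan2(d[1],d[0]),"from y",np.arctan2(e[1],e[0])-np.pi/2,np.linalg.norm(d),np.linalg.norm(e))
hg=onz("top",T(310,102),188)[:2]; v=hg-cam[:2]; print("cam->hinge",np.linalg.norm(v),np.arctan2(v[1],v[0])-np.pi/2)
pin=onz("top",T(193,163),235);pc=onz("side",S(108,370),235)
print("pin",pin,np.linalg.norm(pin[:2]-hg),"dir",np.arctan2(*(pin[:2]-hg)[::-1]))
kb=onz("top",T(80,250),233);print("knob",kb,np.linalg.norm(kb[:2]-hg),np.arctan2(*(kb[:2]-hg)[::-1]))
print("disc side",onz("side",S(620,110),135),"sq",onz("side",S(412,133),135))
print("disc tri",tri(S(620,110),"side",T(742,270),"top"))
# disc ends in top
for q in((722,238),(768,306)): print(onz("top",T(*q),135))
print("disc foot centre", onz("top",T(715,282),14))
print("proj pin in side",(proj("side",pin)-[235,190])*5)
E
```

```text
cam [541.51355047 -11.70624179  82.        ] [540.41193124  -7.96180117  82.        ]
hinge 185 [702.08846365  76.70321681 185.        ] [706.19848883  70.34653849 185.        ]
hinge 190 [701.4279819   76.27074077 190.        ] [701.67466528  75.4232056  190.        ]
hinge 195 [700.76750016  75.83826474 195.        ] [697.15084173  80.49987271 195.        ]
yaw x-axis -1.0735500894376224 from y -1.072739875010301 83.14200447543406 274.008305171039
cam->hinge 182.832189077797 -1.0677052033411618
pin [653.8711164  148.86486785 235.        ] 86.78522134338945 dir 2.1543915623318237
knob [595.40498654 222.34552178 233.        ] 180.5112152863311 2.2003846993751237
disc side [ 587.01465975 -222.80103874  135.        ] sq [ 681.23736224 -136.08721254  135.        ]
disc tri (array([ 592.13069472, -230.03496992,  128.97098796]), np.float64(1.8557292092252438))
[ 615.25683705 -214.3372535   135.        ]
[ 567.34892392 -247.19142667  135.        ]
disc foot centre [ 588.29888318 -225.90041573   14.        ]
proj pin in side [136.88691679 260.58720643]
```

```bash
cat >> h.py <<'E'
def row(p,yaw,p0=None,r0=None):
    "shift (cm) and turn (deg) in tool axes to the pose TCP p, tool down with yaw"
    s=state(); p0=s["eef_pos"] if p0 is None else p0; r0=s["tcp_rot"] if r0 is None else r0
    A=Rot.from_euler("xyz",r0);B=Rot.from_euler("xyz",[np.pi,0,yaw])
    return np.round(np.r_[A.inv().apply(np.array(p,float)-p0)/10,np.degrees((A.inv()*B).as_rotvec())],2).tolist()
E
python3 -c "
from h import *
print(row([650,150,470],0.6),row([430,-200,470],-0.4))"
```

```text
[-55.65, -66.35, -6.51, -0.06, 0.04, -105.48] [-29.66, -34.2, -6.55, -0.03, 0.06, -48.19]
```

arm_command --pt "0 0 -4 0 0 0" --pt "-29.7 -34.2 -6.5 0 0 -48" --pt "-29.7 -34.2 -6.5 0 0 -48" --pt "-29.7 -34.2 -6.5 0 0 -48" --pt "-29.7 -34.2 -6.5 0 0 -48" --pt "-29.7 -34.2 -6.5 0 0 -48" --pt "-29.7 -34.2 -6.5 0 0 -48" --pt "-29.7 -34.2 -6.5 0 0 -48" --pt "-29.7 -34.2 -6.5 0 0 -48" --pt "-29.7 -34.2 -6.5 0 0 -48" --pt "-55.6 -66.4 -6.5 0 0 -105.4" --pt "-55.6 -66.4 -6.5 0 0 -105.4"

```text
t: 1.1
eef_pos: [435.0, -194.8, 466.3]
tcp_rot: [3.141, -0.0, -0.148]
ft_force: [0.4, -1.9, -0.2]
opening: 1.0
```

```bash
python3 -c "
from h import *
s=state();print(s['t'],s['eef_pos'],s['tcp_rot'],row([650,150,470],0.6))"
```

```text
1.1 [ 434.98082005 -194.77193429  466.25721157] [ 3.14147706e+00 -1.89517152e-04 -1.48158518e-01] [16.18, -37.27, -0.38, 0.01, -0.01, -42.87]
```

arm_command --pt "16.2 -37.3 -0.4 0 0 -42.9" --pt "16.2 -37.3 -0.4 0 0 -42.9" --pt "16.2 -37.3 -0.4 0 0 -42.9" --pt "16.2 -37.3 -0.4 0 0 -42.9" --pt "16.2 -37.3 -0.4 0 0 -42.9" --pt "16.2 -37.3 -0.4 0 0 -42.9" --pt "16.2 -37.3 -0.4 0 0 -42.9" --pt "16.2 -37.3 -0.4 0 0 -42.9" --pt "16.2 -37.3 -0.4 0 0 -42.9" --pt "16.2 -37.3 -0.4 0 0 -42.9" --pt "16.2 -37.3 -0.4 0 0 -42.9" --pt "16.2 -37.3 -0.4 0 0 -42.9"

```text
t: 2.1
eef_pos: [651.9, 148.5, 468.8]
tcp_rot: [-3.141, 0.002, 0.598]
ft_force: [0.2, -0.1, 0.3]
opening: 0.999
```

```bash
python3 -c "
from h import *
s=state();print(s['t'],s['eef_pos'],s['tcp_rot'],row([652,150,394],0.6))"
```

```text
2.1 [651.8602398  148.52339941 468.82060661] [-3.14096431e+00  1.68635684e-03  5.97782225e-01] [0.11, -0.11, 7.48, -0.04, 0.1, -0.13]
```

arm_command --pt "0 0 2.5 0 0 0" --pt "0 0 5 0 0 0" --pt "0 0 7.4 0 0 0" --pt "0 0 7.4 0 0 0" --pt "0 0 7.4 0 0 0"

```text
t: 2.52
eef_pos: [651.4, 146.1, 395.9]
tcp_rot: [-3.141, 0.002, 0.594]
ft_force: [-1.0, -0.5, 1.2]
opening: 1.001
```

arm_command --pt "0 0 0 0 0 0" --pt "0 0 0 0 0 0" --pt "0 0 0 0 0 0" --pt "0 0 0 0 0 0" --pt "0 0 0 0 0 0" --pt "0 0 0 0 0 0" --jaw 2.8

```text
t: 3.02
eef_pos: [651.5, 147.1, 396.5]
tcp_rot: [3.141, -0.0, 0.596]
ft_force: [0.2, -0.6, 0.2]
opening: 0.635
```

```bash
python3 - <<'E'
from h import *
s=state();print(s['t'],s['eef_pos'],s['tcp_rot'],s['ft_force'],s['opening'])
a=snap("side","pics/s1.png")[170:310,210:370]; b=snap("top","pics/t1.png")[170:290,200:340]
f=lambda x,w:cv2.resize(cv2.cvtColor(x,cv2.COLOR_RGB2BGR),(w,int(x.shape[0]*w/x.shape[1])),interpolation=cv2.INTER_CUBIC)
A,B=f(a,400),f(b,400);h=max(len(A),len(B));o=np.zeros((h,800,3),np.uint8);o[:len(A),:400]=A;o[:len(B),400:]=B
cv2.imwrite("pics/c1.png",o)
E
```

```text
3.0167 [651.47312642 147.14535024 396.45998633] [ 3.1412778e+00 -3.3270822e-04  5.9560324e-01] [ 0.21795544 -0.63259129  0.15094587] 0.6352705912188518
```

View pics/c1.png

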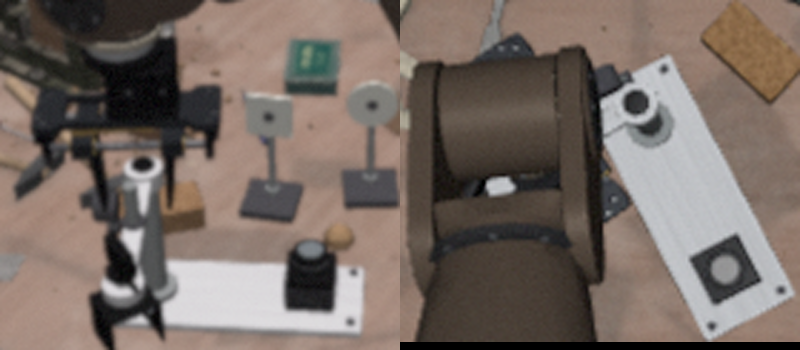

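arm_command --pt "0 0 0 0 0 0" --pt "0 0 0 0 0 0" --pt "0 0 0 0 0 0" --pt "0 0 0 0 0 0" --pt "0 0 0 0 0 0" --pt "0 0 0 0 0 0"

```text
t: 3.62
eef_pos: [651.6, 147.2, 396.1]
tcp_rot: [3.141, -0.0, 0.595]
ft_force: [1.4, 1.4, -1.0]
opening: 0.298
```

```bash
python3 - <<'E'
from h import *
s=state();print(s['t'],s['eef_pos'],s['tcp_rot'],s['ft_force'],s['opening'])
H=np.array([701.5,75.5])
f0=2.18
for n,(a,b) in enumerate(((2.18,2.9),(2.9,3.52))):
    P=lambda f:[*(H+89*np.array([np.cos(f),np.sin(f)])),396.5]
    p0=s['eef_pos'] if n==0 else np.array(P(a)); r0=s['tcp_rot'] if n==0 else [np.pi,0,a-np.pi/2]
    print([[round(v,1) for v in row(P(f),f-np.pi/2,p0,r0)] for f in np.linspace(a,b,13)[1:]])
E
```

```text
3.6167 [651.58864901 147.18769552 396.08051697] [ 3.14149613e+00 -2.92217397e-04  5.95468982e-01] [ 1.42111733  1.40610758 -0.95924256] 0.2976946287347491
[[-0.5, -0.1, -0.0, 0.0, -0.0, -4.2], [-1.1, -0.1, -0.0, 0.0, -0.0, -7.7], [-1.6, 0.0, -0.0, 0.0, -0.0, -11.1], [-2.1, 0.1, -0.0, 0.0, -0.0, -14.5], [-2.6, 0.3, -0.0, 0.0, -0.0, -18.0], [-3.1, 0.5, -0.0, 0.0, -0.0, -21.4], [-3.6, 0.7, -0.0, 0.0, -0.0, -24.9], [-4.1, 0.9, -0.0, 0.0, -0.0, -28.3], [-4.6, 1.2, -0.0, 0.0, -0.0, -31.7], [-5.0, 1.5, -0.0, 0.0, -0.0, -35.2], [-5.4, 1.8, -0.0, 0.0, -0.0, -38.6], [-5.8, 2.1, -0.0, 0.0, -0.0, -42.0]]
[[-0.5, 0.0, 0.0, 0.0, 0.0, -3.0], [-0.9, 0.1, 0.0, -0.0, 0.0, -5.9], [-1.4, 0.1, 0.0, -0.0, 0.0, -8.9], [-1.8, 0.2, 0.0, 0.0, 0.0, -11.8], [-2.3, 0.3, 0.0, 0.0, 0.0, -14.8], [-2.7, 0.4, 0.0, -0.0, 0.0, -17.8], [-3.1, 0.6, 0.0, 0.0, 0.0, -20.7], [-3.6, 0.8, 0.0, 0.0, 0.0, -23.7], [-4.0, 0.9, 0.0, -0.0, 0.0, -26.6], [-4.4, 1.2, 0.0, 0.0, 0.0, -29.6], [-4.8, 1.4, 0.0, -0.0, 0.0, -32.6], [-5.2, 1.7, 0.0, -0.0, 0.0, -35.5]]
```

arm_command --pt "-0.5 -0.1 0 0 0 -4.2" --pt "-1.1 -0.1 0 0 0 -7.7" --pt "-1.6 0 0 0 0 -11.1" --pt "-2.1 0.1 0 0 0 -14.5" --pt "-2.6 0.3 0 0 0 -18" --pt "-3.1 0.5 0 0 0 -21.4" --pt "-3.6 0.7 0 0 0 -24.9" --pt "-4.1 0.9 0 0 0 -28.3" --pt "-4.6 1.2 0 0 0 -31.7" --pt "-5 1.5 0 0 0 -35.2" --pt "-5.4 1.8 0 0 0 -38.6" --pt "-5.8 2.1 0 0 0 -42"

```text
t: 4.62
eef_pos: [615.3, 97.1, 396.3]
tcp_rot: [3.141, -0.0, 1.331]
ft_force: [1.3, 1.2, 0.3]
opening: 0.295
```

```bash
python3 - <<'E'
from h import *
s=state();print(s['eef_pos'],s['tcp_rot'],s['ft_force'],s['opening'])
d=s['eef_pos'][:2]-[701.5,75.5];print(np.hypot(*d),np.arctan2(*d[::-1]))
E
```

```text
[615.28061427  97.06915265 396.25224277] [ 3.14095984e+00 -3.46502152e-04  1.33144568e+00] [1.26368457 1.2368778  0.2568675 ] 0.29475465545497753
88.87637943377192 2.896457828995215
```

arm_command --pt "-0.5 0 0 0 0 -3" --pt "-0.9 0.1 0 0 0 -5.9" --pt "-1.4 0.1 0 0 0 -8.9" --pt "-1.8 0.2 0 0 0 -11.8" --pt "-2.3 0.3 0 0 0 -14.8" --pt "-2.7 0.4 0 0 0 -17.8" --pt "-3.1 0.6 0 0 0 -20.7" --pt "-3.6 0.8 0 0 0 -23.7" --pt "-4 0.9 0 0 0 -26.6" --pt "-4.4 1.2 0 0 0 -29.6" --pt "-4.8 1.4 0 0 0 -32.6" --pt "-5.2 1.7 0 0 0 -35.5"

```text
t: 5.62
eef_pos: [619.3, 42.5, 396.2]
tcp_rot: [-3.142, 0.0, 1.951]
ft_force: [-0.7, 0.0, 0.2]
opening: 0.296
```

arm_command --pt "0 0 0 0 0 0" --pt "0 0 0 0 0 0" --pt "0 0 0 0 0 0" --pt "0 0 0 0 0 0" --pt "0 0 0 0 0 0" --pt "0 0 0 0 0 0" --jaw 7

```text
t: 6.12
eef_pos: [619.3, 42.8, 396.1]
tcp_rot: [3.142, 0.0, 1.948]
ft_force: [0.0, -0.2, 0.4]
opening: 0.655
```

arm_command --pt "0 0 -3 0 0 0" --pt "0 0 -7 0 0 0" --pt "0 0 -9 0 0 0" --pt "0 0 -9 0 0 0"

```text
t: 6.45
eef_pos: [619.2, 42.8, 491.1]
tcp_rot: [3.135, 0.003, 1.948]
ft_force: [0.3, -0.7, 0.6]
opening: 0.735
```

```bash
python3 - <<'E'
from h import *
s=state();print(s['t'],s['eef_pos'],s['tcp_rot'],s['ft_force'],s['opening'])
a=snap("side","pics/s2.png")[170:310,210:370]; b=snap("top","pics/t2.png")[170:290,200:340]
f=lambda x,w:cv2.resize(cv2.cvtColor(x,cv2.COLOR_RGB2BGR),(w,int(x.shape[0]*w/x.shape[1])),interpolation=cv2.INTER_CUBIC)
A,B=f(a,400),f(b,400);h=max(len(A),len(B));o=np.zeros((h,800,3),np.uint8);o[:len(A),:400]=A;o[:len(B),400:]=B
cv2.imwrite("pics/c2.png",o)
E
```

```text
6.45 [619.15666317  42.84116048 491.117275  ] [3.13466122 0.00316559 1.94805179] [ 0.2676674  -0.73259937  0.58843555] 0.7347791102953793
```

View pics/c2.png

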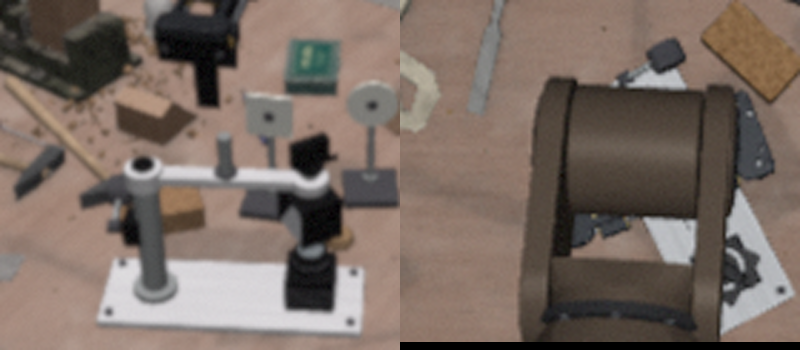

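The arm has swung over the camera and appears seated: in the right-hand crop the throw-over weight is on its far side. The knob is at about (310,150) in the left crop.

```bash
python3 - <<'E'
from h import *
for p in ((541,-10,233),(543,-10,233),(541,-10,185)): print((proj("side",p)-[210,170])*2.5)
print(row([542,-10,470],-0.501))
im=cv2.imread("pics/s2.png")[205:255,305:365]
cv2.imwrite("pics/k2.png",cv2.resize(im,None,fx=10,fy=10,interpolation=cv2.INTER_CUBIC))
for p in ((541,-10,233),): print("k2 px",(proj("side",p)-[305,205])*10)
u=np.array([np.cos(-2.072),np.sin(-2.072)])
for sg in(1,-1): print((proj("side",[*(np.array([541,-10])+sg*22*u),233])-[305,205])*10)
E
```

```text
[310.5114612  137.77007617]
[308.8968028  137.18751821]
[310.84895928 174.28706216]
[-2.07, -9.11, 1.63, 0.06, -0.05, 140.32]
k2 px [292.04584481 201.08030467]
[365.10884916 177.00307767]
[218.111753   225.44459036]
```

View pics/k2.png

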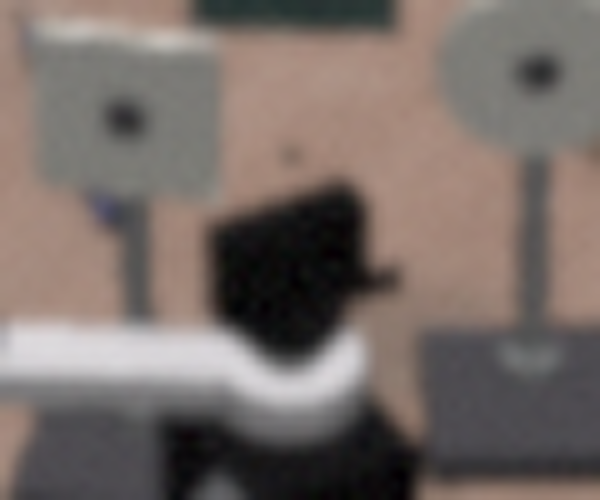

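The knob's bar runs from (213,228) to (362,183) in the crop. The model predicts (218,225) and (365,177), so it matches to within 1 mm or so. The nose is on the right-hand side, as expected.

arm_command --pt "-2 -9 1.6 0 0 140" --pt "-2 -9 1.6 0 0 140" --pt "-2 -9 1.6 0 0 140" --pt "-2 -9 1.6 0 0 140" --pt "-2 -9 1.6 0 0 140" --pt "-2 -9 1.6 0 0 140" --pt "-2 -9 1.6 0 0 140" --pt "-2 -9 1.6 0 0 140" --pt "-2 -9 1.6 0 0 140" --pt "-2 -9 1.6 0 0 140" --pt "-2 -9 1.6 0 0 140" --pt "-2 -9 1.6 0 0 140"

```text
t: 7.55
eef_pos: [542.9, -9.1, 468.4]
tcp_rot: [-3.14, 0.002, 0.442]
ft_force: [0.4, 0.2, 0.3]
opening: 0.737
```

```bash
python3 -c "
from h import *
s=state();print(s['t'],s['eef_pos'],s['tcp_rot'],row([541.5,-10,470],-0.501))"
```

```text
7.55 [542.93189344  -9.0523012  468.4476527 ] [-3.14015395e+00  2.37130638e-03  4.41816906e-01] [-0.17, 0.02, -0.15, -0.01, 0.16, 54.02]
```

arm_command --pt "-0.1 0.1 0 0 0 54" --pt "-0.1 0.1 0 0 0 54" --pt "-0.1 0.1 0 0 0 54" --pt "-0.1 0.1 0 0 0 54" --pt "-0.1 0.1 0 0 0 54" --pt "-0.1 0.1 0 0 0 54" --pt "-0.1 0.1 0 0 0 54" --pt "-0.1 0.1 0 0 0 54" --pt "-0.1 0.1 0 0 0 54" --pt "-0.1 0.1 0 0 0 54" --pt "-0.1 0.1 0 0 0 54" --pt "-0.1 0.1 0 0 0 54"

```text
t: 8.55
eef_pos: [542.5, -10.4, 469.7]
tcp_rot: [3.141, 0.001, -0.493]
ft_force: [-0.0, -0.4, -0.1]
opening: 0.734
```

```bash
python3 -c "
from h import *
s=state();print(s['t'],s['eef_pos'],s['tcp_rot'],row([541.5,-10,388.5],-0.501))"
```

```text
8.55 [542.53414392 -10.40486858 469.69344866] [ 3.14127306e+00  6.33108680e-04 -4.92592403e-01] [-0.11, 0.01, 8.12, 0.02, 0.04, 0.48]
```

arm_command --pt "-0.1 0 3 0 0 0.5" --pt "-0.1 0 6 0 0 0.5" --pt "-0.1 0 8.1 0 0 0.5" --pt "-0.1 0 8.1 0 0 0.5" --pt "-0.1 0 8.1 0 0 0.5"

```text
t: 8.97
eef_pos: [541.9, -10.0, 388.9]
tcp_rot: [3.141, 0.002, -0.502]
ft_force: [-0.2, -0.4, 1.1]
opening: 0.734
```

arm_command --pt "0 0 0 0 0 0" --pt "0 0 0 0 0 0" --pt "0 0 0 0 0 0" --pt "0 0 0 0 0 0" --pt "0 0 0 0 0 0" --pt "0 0 0 0 0 0" --pt "0 0 0 0 0 0" --pt "0 0 0 0 0 0" --pt "0 0 0 0 0 0" --pt "0 0 0 0 0 0" --pt "0 0 0 0 0 0" --pt "0 0 0 0 0 0" --jaw 0

```text
t: 9.97
eef_pos: [541.8, -10.0, 389.3]
tcp_rot: [-3.141, -0.001, -0.503]
ft_force: [1.3, -0.3, 3.8]
opening: 0.322
```

```bash
python3 - <<'E'
from h import *
s=state();print(s['t'],s['eef_pos'],s['tcp_rot'],s['ft_force'],s['moment'],s['opening'])
snap("side","pics/s3.png")
D=np.array([588,-224.5]);M=s['eef_pos'][:2]
for M in(s['eef_pos'][:2],np.array([541.5,-10])):
    v=D-M;f=np.arctan2(v[1],v[0]);print("face",f,"tool yaw",f+np.pi/2,row(s['eef_pos'],f+np.pi/2))
E
```

```text
9.9667 [541.78940678  -9.97388695 389.33493782] [-3.14139507e+00 -7.64590828e-04 -5.03068390e-01] [ 1.31271058 -0.27302153  3.78758402] [-0.06824005 -0.41107395  0.00171991] 0.3219348632203423
face -1.3586304386783552 tool yaw 0.21216588811654136 [-0.0, -0.0, -0.0, 0.0, -0.05, -40.98]
face -1.3573163632587104 tool yaw 0.21347996353618615 [-0.0, -0.0, -0.0, 0.0, -0.05, -41.06]
```

```bash
python3 - <<'E'
from h import *
im=cv2.imread("pics/s3.png")[170:270,270:390]
cv2.imwrite("pics/k3.png",cv2.resize(im,None,fx=6,fy=6,interpolation=cv2.INTER_CUBIC))
E
```

```text
(no output)
```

View pics/k3.png

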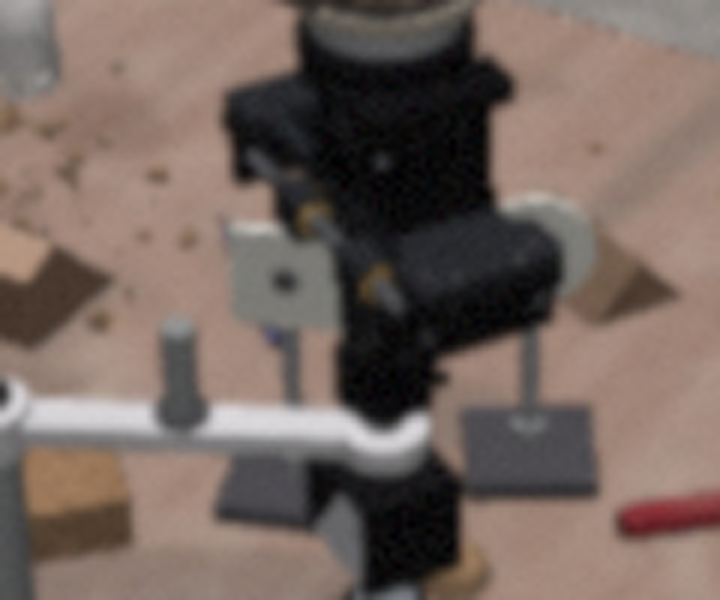

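The fingers stand around the knob (nose visible at (438,378)), but the reading is 30 mm. I'll give them more time to close.

arm_command --pt "0 0 0 0 0 0" --pt "0 0 0 0 0 0" --pt "0 0 0 0 0 0" --jaw 0

```text
t: 10.27
eef_pos: [541.8, -10.0, 389.3]
tcp_rot: [-3.141, -0.001, -0.503]
ft_force: [1.2, 0.0, 5.0]
opening: 0.315
```

```bash
python3 - <<'E'
from h import *
C=np.array([541.5,-10])
for f in(-2.4,-2.07,-1.75,-1.4):
    u=np.array([np.cos(f),np.sin(f)]);n=np.array([-u[1],u[0]])
    q=[C+a*22*u+b*7*n for a,b in((1,1),(1,-1),(-1,-1),(-1,1))]
    print(f,[((proj("side",[*p,233])-[305,205])*10).round().astype(int).tolist() for p in q],"nose",[((proj("side",[*(C+r*u),204])-[305,205])*10).round().tolist() for r in(24,28,32)])
s=state();R=Rot.from_euler("xyz",s['tcp_rot']).as_matrix()
print("finger tips in k3:",[((proj("side",s['eef_pos']+R@[x,y,z])-[270,170])*6).round().tolist() for z in(190,131) for x in(-15,15,) for y in(-10,10)])
print(s['joints'],s['moment'],s['ft_force'])
E
```

```text
-2.4 [[368, 176], [378, 207], [212, 225], [203, 194]] nose [[380.0, 279.0], [395.0, 278.0], [410.0, 276.0]]
-2.07 [[350, 163], [377, 190], [229, 239], [204, 211]] nose [[370.0, 263.0], [383.0, 258.0], [396.0, 254.0]]
-1.75 [[327, 154], [366, 175], [253, 248], [213, 227]] nose [[352.0, 250.0], [362.0, 243.0], [372.0, 237.0]]
-1.4 [[298, 150], [347, 161], [283, 252], [233, 241]] nose [[325.0, 240.0], [331.0, 232.0], [337.0, 224.0]]
finger tips in k3: [[381.0, 416.0], [420.0, 403.0], [348.0, 381.0], [387.0, 368.0], [380.0, 306.0], [420.0, 293.0], [346.0, 272.0], [387.0, 259.0]]
[-1.40310545e-01  3.90592281e-01  1.78207661e+00 -1.30042477e-04
  9.68166867e-01  3.62799349e-01] [-0.06499812 -0.5476349   0.05184321] [1.16356053 0.02748278 5.02505163]
```

Fingers stopped at 30 mm with an upward force. The black bottom of the knob in the last two crops suggests a round base about 30 mm wide just below the bar, and the fingertips (z=199) are catching on it. I'll open, raise by 8 mm and close again.

arm_command --pt "0 0 0 0 0 0" --pt "0 0 0 0 0 0" --pt "0 0 0 0 0 0" --pt "0 0 -0.8 0 0 0" --pt "0 0 -0.8 0 0 0" --pt "0 0 -0.8 0 0 0" --jaw 5

```text
t: 10.77
eef_pos: [541.6, -9.9, 397.5]
tcp_rot: [-3.141, -0.001, -0.503]
ft_force: [0.7, 0.2, 0.1]
opening: 0.522
```

arm_command --pt "0 0 0 0 0 0" --pt "0 0 0 0 0 0" --pt "0 0 0 0 0 0" --pt "0 0 0 0 0 0" --pt "0 0 0 0 0 0" --pt "0 0 0 0 0 0" --pt "0 0 0 0 0 0" --pt "0 0 0 0 0 0" --pt "0 0 0 0 0 0" --pt "0 0 0 0 0 0" --jaw 0

```text
t: 11.6
eef_pos: [541.8, -10.0, 397.1]
tcp_rot: [-3.142, -0.0, -0.503]
ft_force: [3.1, -0.5, -1.7]
opening: 0.144
```

```bash
python3 -c "
from h import *
s=state();print(s['t'],s['eef_pos'],s['tcp_rot'],s['ft_force'],s['moment'],s['opening'])"
```

```text
11.6 [541.77565126  -9.98801583 397.09978706] [-3.14155463e+00 -4.09010116e-04 -5.03105707e-01] [ 3.09661012 -0.54501497 -1.67684922] [-0.12327526 -0.46083839 -0.04445751] 0.14388702239456508
```

arm_command --pt "0 0 0 0 0 -3.5" --pt "0 0 0 0 0 -7" --pt "0.1 0 0 0 0 -10.5" --pt "0.1 0.1 0 0 0 -14" --pt "0.1 0.1 0 0 0 -18" --pt "0.2 0.1 0 0 0 -22" --pt "0.2 0.1 0 0 0 -26" --pt "0.2 0.1 0 0 0 -30" --pt "0.2 0.1 0 0 0 -34" --pt "0.2 0.1 0 0 0 -37.5" --pt "0.2 0.1 0 0 0 -41" --pt "0.2 0.1 0 0 0 -41"

```text
t: 12.6
eef_pos: [543.5, -11.2, 397.1]
tcp_rot: [-3.141, -0.003, 0.216]
ft_force: [8.0, 6.7, -3.9]
opening: 0.145
```

arm_command --pt "0 0 0 0 0 0" --pt "0 0 0 0 0 0" --pt "0 0 0 0 0 0" --pt "0 0 0 0 0 0"

```text
t: 12.93
eef_pos: [543.5, -11.2, 397.1]
tcp_rot: [-3.141, -0.003, 0.212]
ft_force: [8.0, 6.9, -4.6]
opening: 0.146
```

```bash
python3 - <<'E'
from h import *
s=state();print(s['t'],s['eef_pos'],s['tcp_rot'],s['ft_force'],s['moment'],s['opening'])
im=snap("side","pics/s4.png")
M=s['eef_pos'][:2];f=s['tcp_rot'][2]-np.pi/2
D=np.array([588.5,-226])-M;print("y,x of disc",-np.sin(f)*D[0]+np.cos(f)*D[1],np.cos(f)*D[0]+np.sin(f)*D[1])
im=cv2.imread("pics/s4.png")[170:270,270:390]
cv2.imwrite("pics/k4.png",cv2.resize(im,None,fx=6,fy=6,interpolation=cv2.INTER_CUBIC))
# arm line: hinge and arm-end centre, before (s2) and now
E
```

```text
12.9333 [543.51263826 -11.16087908 397.10043427] [-3.14064023e+00 -2.54779361e-03  2.12254436e-01] [ 7.95091308  6.92293954 -4.6154391 ] [ 1.09948755 -1.37842569 -0.12209738] 0.14602285358421224
y,x of disc -1.2811513778084844 219.495032389212
```

View pics/k4.png

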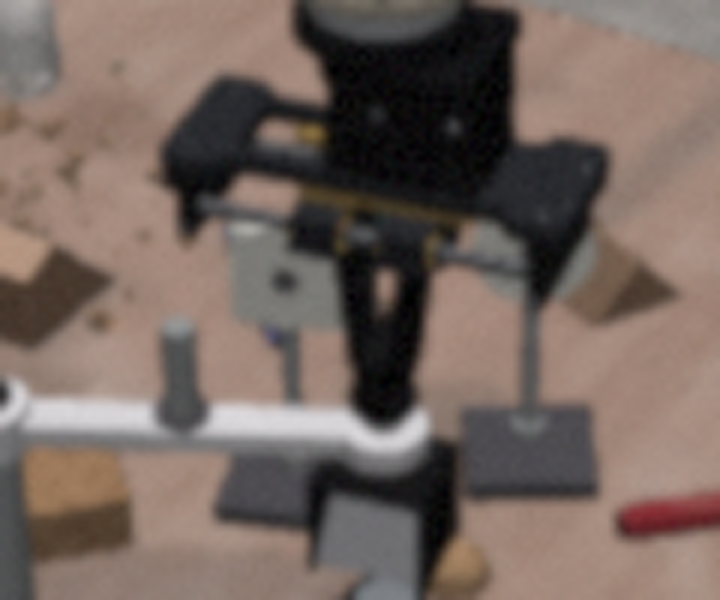

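The arm and pin have not moved from where they seated. The tool presses the arm about 2 N into the stop, the knob is clamped at 13.9 mm, and the computed sight-line offset is about −1 mm, so I'm handing in.

```bash
python3 -c "
from h import *
print(job_done());s=state();print(s['t'],s['tcp_rot'],s['opening'],s['ft_force'])"
```

```text
the job is handed in; nothing more can be done
None
the job is handed in; nothing more can be done
```

I swung the mirror arm out by its pin, with the jaws caged loosely round it, until the throw-over weight took it to the stop. Then I gripped the knob, turned the head about 0.72 rad to face the round disc (the target nearer the robot), and handed in at about 13 s with the knob still held. No verdict was reported.

**First grip failed:** the first attempt on the knob stopped at 30 mm with an upward force, probably because the fingertips caught a round base under the bar. I opened, raised 8 mm and gripped again, and the jaws closed to 13.9 mm, which matches the 14 mm bar.

**Last checks before handing in:**
- **Sight line:** it passes about 1 mm from the disc's middle at 219 mm range. This is calculated from the tool's yaw and my measured disc position, good to about 5 mm, not read from the joint.
- **Arm at its stop:** in the side picture the arm is unchanged from where it seated, and the tool presses it into the stop with about 2 N.
- **Force along the arm:** about 10 N remained from a small position error, well under the limits.
- **Surroundings:** the targets looked unmoved in the side picture, and the gripper did not go near the other things on the table.

**Disagreement:** the round target's foot and disc looked turned about 0.3 rad away from the direct line to the mirror. I aimed at the disc's measured middle, not along that turn.

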